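Centre the casserole on its cooking zone and start the hob

TASK

Push the lidded blue casserole along the glass of the hob until its base stands wholly inside the larger of the two white rings, then press the red start button fully down and let it come up again. Push only on the pot's round wall: touch neither its brass lid knob nor its two brass lugs, and do not lift or tip it. Do not press the button before the pot is in place, and leave everything else where it stands.

Things in the scene. Friction and masses are not known exactly. Their poses are not given: they have to be found in the camera images.
- hob: black glass two-zone portable hob, fixed, 360 mm along its x, 560 mm along its y, 50 mm tall; origin at the centre of its underside, z up, so the glass is at z = +50 mm; its front edge (with the button) faces its -x. The friction of the pot on the glass and the weight of the pot vary: expect 2 to 15 N to push it
- large_ring: larger cooking zone: a white painted ring 93 mm inner and 97 mm outer radius with a small white cross at its centre, flat on the glass (nothing to catch on); origin at the ring's centre on the glass. It is on the left or the right half of the hob
- small_ring: smaller cooking zone: the same kind of ring of 58 mm inner and 62 mm outer radius, on the other half; origin at its centre on the glass. Not the one for this pot
- casserole: blue-green enamelled round casserole with its lid on (one rigid piece, 0.5 to 0.95 kg), loose, standing on the glass between the rings; straight wall of 80 mm radius up to 64 mm, lid rim of 82 mm radius at 64 to 69 mm, lid rising to 80 mm; two brass lugs on its +x and -x sides reach 101 mm from its axis, 60 mm wide, 47 to 57 mm above its base. Origin at the centre of its underside, z up
- lid_knob: brass knob, 34 mm across, fixed to the top of the casserole's lid, from 80 to 104 mm above the casserole's base; origin at its foot. Not to be touched
- lugs: the two brass lugs (side handles) of the casserole, one fixed piece with it, on its +x and -x sides (roughly front and back on the hob), each 60 mm wide, reaching 101 mm from the pot's axis, 10 mm thick; origin on the pot's axis at the height of their undersides, 47 mm above its base. Not to be touched
- start_top (a point): centre of the top face of the red start button, 32 mm across, in a black housing at the middle of the hob's front strip; pressed straight down, it springs back
- start (a joint): travel of the start button: 0 = up, 0.006 m = fully down, which takes 4 N; it counts as pressed beyond 0.0045 m
- spice_jar: glass spice jar, 42 mm across, 75 mm tall, on the front left corner of the hob; origin at the centre of its underside. Bystander
- salt_pot: white ceramic salt pot, 50 mm across, 60 mm tall, on the front right corner of the hob; origin at the centre of its underside. Bystander
- mug: blue mug, 80 mm across, 90 mm tall, on the counter to the right; origin at the centre of its underside. Bystander
- bowl: dark wooden bowl, 150 mm across, 65 mm tall, on the counter to the left; origin at the centre of its underside. Bystander
- tissue_box: patterned tissue box, 120 by 220 mm, 75 mm tall, on the counter to the right; origin at the centre of its underside. Bystander
- oil_bottle: green oil bottle, 64 mm across, 220 mm tall, on the counter to the far left; origin at the centre of its underside. Bystander
There are look-alikes about, which are no part of the job. Leave any turquoise look-alike of the casserole alone.

How it is judged:
By the outcome, as a careful person would: the job done as asked, in the order asked, and still so for the second after the job is handed in, with the robot touching nothing.
It also fails if it takes over 48 s, if anything falls off the work surface, if the arm or the gripper's body presses on something with over 40 N, if the wrist force passes 120 N, or if a joint passes its speed limit or range.

ROBOT

A 6-joint arm with a two-finger parallel gripper is mounted at the origin on the work surface. World frame = base frame: x ahead of the robot, y to its left, z up, the work surface at z = 0. Lengths are in mm, angles in rad, forces in N, time in s.
With the tool pointing down it reaches from about 350 to 775 mm from the base axis. Payload 7.3 kg.
Tool frame: the origin (TCP) lies at the centre of the arm's flange, where the gripper is bolted on; the fingertips stand 178 mm ahead of it and the grasp point (between the pads) lies 159 mm ahead of it; z points along the fingers, y is the line along which they close (so a half turn about z gives the same grasp; the last joint's range is limited). The gripper opens to 92 mm and grips with 3 to 60 N. Pads are 19 mm wide; open, the fingers measure 130 mm over their backs; the gripper's body (75 mm by 190 mm) begins 47 mm behind the grasp point.
Start: joints at [1.005, 0.342, 1.524, -0, 1.275, -0.146], TCP at [213.958, 479.427, 404.741] pointing down, gripper open.
Joint ranges: [-2.53, 2.53], [-0.77, 2.02], [0.04, 2.7], [-1, 4.14], [0.28, 2.66], [-3.11, 3.11]. Speed limits (rad/s): [2.57, 2.57, 3.14, 3.14, 3.14, 3.14].

INTERFACE

Orientations are given as [roll, pitch, yaw] about the fixed x, y, z axes, in that order (R = Rz(yaw) Ry(pitch) Rx(roll)).
In Python, from plant import * gives the robot as it stands. The module is installed in compiled form; this text tells all that it offers.
- The arm moves only by the shell command python3 -m inch 'ROWS'. ROWS is JSON, a list of rows, each a list of 5 numbers: the shift along the tool's x, y, z in m, then the turn about the tool's z in rad, then the opening, from 0 (shut) to 1 (fully open). In form: [[tx, ty, tz, spin, claw], ...]. A call has 1 to 8 rows; each row is the pose to reach, as a shift and turn from the pose commanded when the call began, along the tool's axes at that moment; what a row does not reach only later rows make up. A row lasts 1/12 s, in which the tool goes at most 41.7 mm and 7.16 degrees, less where a joint would pass 70% of its speed; a pose out of reach is approached as far as the arm can. A call with a gripper value outside its range is refused whole. The fingers move at their own pace and stop on an object; the grip force is fixed at half the most. Time passes only in rows, so rows that repeat a pose let the fingers close. It gives the time, the measured TCP pose, the force, the opening and the grip force at its end, in the units of the state.
- get_obs(): the state, without advancing time (a new reading comes with each control period).
- capture(name): name is "scene" or "top" or "wrist"; returns a dict with "color" (400x640x3 uint8, red, green, blue), "intrinsics" (3x3 intrinsics, pixels), "pose" (4x4, takes a point from camera to world coordinates). Camera axes: x right, y down, z forward; pixel columns grow to the right and rows downward; lengths in mm; the calibration is good to about 2 mm. A picture is of the moment at which its call begins. There is no depth.
- close_job(): hands the job in; it is judged then, once.
Trained networks look in a picture, given as the dict that the camera call returned (one of the last four; its "shot" number tells which), for a name from the list of things; names that differ only in an ending like _2 or _b are one class to them, and where a whole thing is asked for, a point or a joint stands for the part that bears it (a point fixed in the world has none). Each returns a list of dicts, best first, with "conf" (0 to 1); they miss things now and then, are a little off and sometimes report something else, mostly with a low value. They report only what shows in the picture. A call takes as long as a camera call. They do not tell look-alikes from the thing itself.
- look_for(picture, target): "rect" ([centre column, centre row, width, height] in pixels, round what is visible of it).
- trace(picture, target): "pixels" (400x640 bool, what is visible of it) and "rect" ([centre column, centre row, width, height] in pixels, round what is visible of it).
- tip_of(picture, target): "centre" ([column, row] in pixels: a listed point, or the origin of a listed thing).
The state is a dict: "time": time; "joint_positions": joint angles; "dq": joint speeds; "tau": joint torques, N m; "tool_pos": TCP position; "tcp_rot": TCP orientation; "contact_force": force on the tool from outside, world axes, zero at the start; "moment": the same for the moment, N m; "grip_width": finger opening in mm; "finger_force": force on a finger pad.
Only numpy, scipy, OpenCV 4.12 (cv2) and the standard library are available. Lean on these libraries where they do the work, as an engineer would, in place of code of your own. Each camera call takes 0.05 s, during which the arm holds its last target. There are 200 camera calls.

## Working session

There is one attempt and no reset: what is moved stays moved. The work goes in short steps, Python scripts to look and compute and a shell command to move; the robot and the scene stay as the last step left them, time stands still between calls to the robot, and variables do not carry over. Pictures are saved under pics/ and viewed, at most 13 in all, crops included, and the job is handed in when it is done.

```bash
mkdir -p pics; cat > h.py <<'E'
from plant import *
import numpy as np, cv2
def ray(p,uv):
    K=np.array(p["intrinsics"]);T=np.array(p["pose"])
    d=T[:3,:3]@np.linalg.inv(K)@np.array([uv[0],uv[1],1.]);return T[:3,3],d
def at(p,uv,z):
    o,d=ray(p,uv);return (o+d*(z-o[2])/d[2])[:2].round(1)
def save(p,n,crop=None,s=1):
    im=p["color"][:,:,::-1]
    if crop: x0,y0,x1,y1=crop; im=im[y0:y1,x0:x1]
    cv2.imwrite("pics/"+n+".png",cv2.resize(im,None,fx=s,fy=s,interpolation=cv2.INTER_CUBIC))
E
python3 - <<'E'
from h import *
o=get_obs();print({k:np.round(v,3) for k,v in o.items()})
Z={"hob":0,"large_ring":50,"small_ring":50,"casserole":50,"lid_knob":130,"lugs":97,"start_top":60,"spice_jar":50,"salt_pot":50,"mug":0,"bowl":0}
for n in ("top","scene"):
    p=capture(n);save(p,n)
    print(n,np.round(p["pose"],2).tolist())
    for t,z in Z.items():
        print(t,[(round(r["conf"],2),np.round(r["centre"]).tolist(),at(p,r["centre"],z).tolist()) for r in tip_of(p,t)[:3]])
E
```

```text
{'time': np.float64(0.0), 'joint_positions': array([ 1.005,  0.343,  1.525, -0.   ,  1.275, -0.146]), 'dq': array([ 0.001, -0.001, -0.001, -0.   ,  0.002,  0.   ]), 'tau': array([-1.0000e-03, -4.3126e+01, -2.4422e+01,  7.2000e-02,  5.6000e-02,
       -0.0000e+00]), 'tool_pos': array([213.879, 479.299, 404.053]), 'tcp_rot': array([-3.14 , -0.   ,  2.722]), 'contact_force': array([-0.191, -0.156,  0.011]), 'moment': array([-0.018, -0.001, -0.012]), 'finger_force': np.float64(0.0), 'grip_width': np.float64(91.965)}
top [[-0.1, -0.97, 0.21, 194.41], [-0.99, 0.1, -0.02, 40.8], [-0.01, -0.22, -0.98, 1300.01], [0.0, 0.0, 0.0, 1.0]]
hob [(0.63, [316.0, 153.0], [605.6, 14.4])]
large_ring [(0.95, [265.0, 134.0], [666.8, 165.4])]
small_ring [(0.75, [363.0, 137.0], [625.6, -134.9]), (0.69, [315.0, 193.0], [465.9, 29.5])]
casserole [(0.8, [307.0, 142.0], [625.2, 36.7]), (0.6, [424.0, 264.0], [224.5, -260.4])]
lid_knob [(0.58, [427.0, 259.0], [235.2, -251.3])]
lugs []
start_top [(0.65, [312.0, 194.0], [461.6, 38.8]), (0.18, [308.0, 144.0], [615.1, 34.4])]
spice_jar [(0.68, [242.0, 190.0], [498.5, 
[... 429 characters left out ...]
[656.2, 165.9]), (0.43, [347.0, 251.0], [635.9, 27.0])]
small_ring [(0.93, [290.0, 254.0], [627.2, -141.7])]
casserole [(0.98, [250.0, 180.0], [281.2, -260.7]), (0.85, [348.0, 250.0], [631.3, 31.1])]
lid_knob [(0.48, [246.0, 167.0], [307.6, -265.1]), (0.45, [347.0, 232.0], [633.0, 26.6])]
lugs [(0.6, [247.0, 172.0], [292.8, -264.3]), (0.47, [346.0, 231.0], [598.2, 26.2])]
start_top [(0.63, [339.0, 203.0], [438.1, 26.7])]
spice_jar [(0.72, [408.0, 214.0], [502.4, 240.8]), (0.19, [262.0, 208.0], [426.0, -220.5])]
salt_pot [(0.75, [264.0, 207.0], [421.4, -215.7]), (0.47, [291.0, 255.0], [632.4, -136.4])]
mug []
bowl [(0.77, [484.0, 207.0], [445.4, 520.1]), (0.63, [346.0, 250.0], [585.4, 31.5])]
```

View pics/top.png

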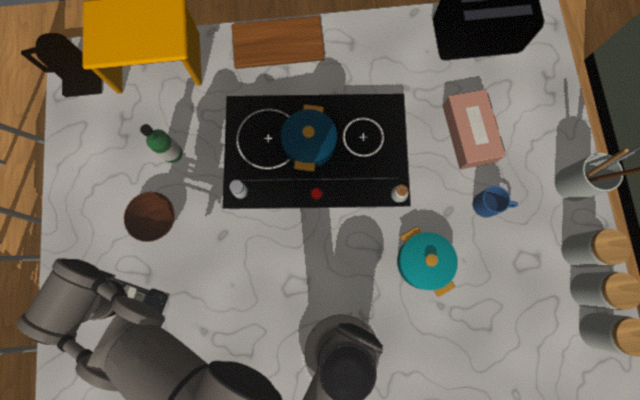

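```bash
python3 - <<'E'
from h import *
p=capture("top");save(p,"topc",(200,90,440,240),3.3)
E
```

```text
(no output)
```

View pics/topc.png

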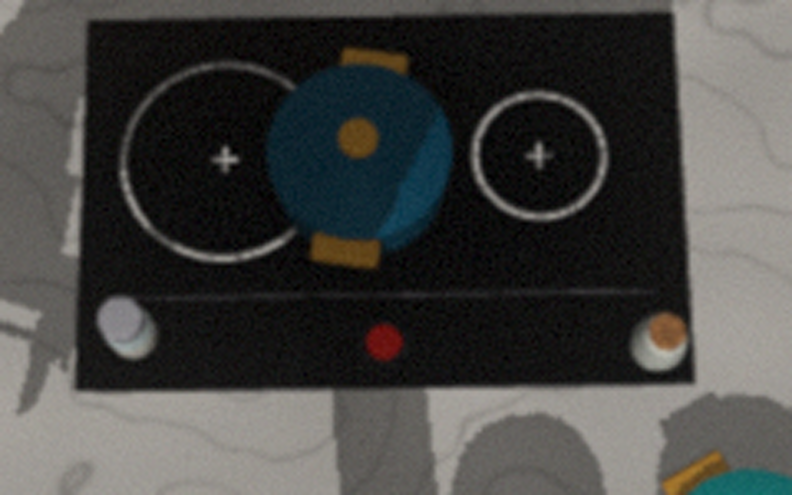

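View pics/scene.png

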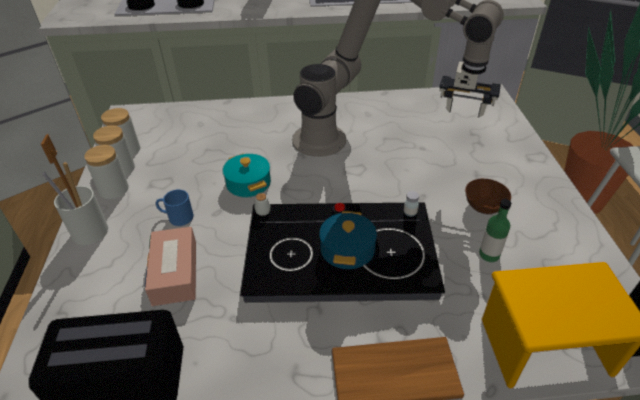

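The blue casserole stands on the hob at top pixel (308,138), and a turquoise pot stands on the counter at (428,262). The one on the glass, between the rings, fits the description, and the enlarged crop confirms it. The larger ring's cross is at (268,138), the small ring's at (363,137), the button at (316,194). The lugs are turned slightly.

```bash
python3 - <<'E'
from h import *
t=capture("top");s=capture("scene");save(s,"scc",(235,190,450,310),3.6)
f=lambda c:(200+(c[0]+.5)/3.3-.5,90+(c[1]+.5)/3.3-.5)
for n,c,z in [("bigcross",(225,159),50),("smallcross",(539,155),50),("knobtop",(358,138),154),("lugback",(374,61),107),("lugfront",(345,252),107),("button",(384,342),60),("hobFL",(78,388),50),("hobFR",(693,382),50),("hobBL",(88,21),50),("hobBR",(672,13),50)]:
    print(n,at(t,f(c),z))
for p,n in((t,"top"),(s,"scene")):
  for name in("casserole","large_ring","start_top","spice_jar"):
    for r in trace(p,name)[:2]:
        ys,xs=np.nonzero(r["pixels"]);print(n,name,round(r["conf"],2),np.round(r["rect"],1),xs.mean().round(1),ys.mean().round(1))
E
```

```text
bigcross [653.  156.5]
smallcross [ 626.2 -135.3]
knobtop [621.8  31.8]
lugback [711.    9.8]
lugfront [535.4  53.1]
button [461.6  26.8]
hobFL [450.4 305.1]
hobFR [ 398.2 -245.9]
hobBL [805.2 275.9]
hobBR [ 754.5 -279.2]
top casserole 0.8 [310.4 137.5  56.7  66.6] 308.8 137.6
top casserole 0.59 [429.2 262.6  63.4  70. ] 427.3 261.3
top large_ring 0.8 [259.4 138.4  58.1  62.5] 262.7 138.9
top start_top 0.61 [315.8 193.1   9.6  11.1] 316.1 193.3
top spice_jar 0.78 [240.7 188.8  15.7  18.3] 238.5 188.6
top spice_jar 0.38 [148.4 219.9  46.2  53.6] 149.0 216.5
scene casserole 0.98 [349.4 241.6  57.8  55.8] 347.3 240.1
scene casserole 0.82 [245.8 176.1  46.4  47.1] 246.1 174.9
scene large_ring 0.76 [395.6 253.6  56.2  51.8] 395.1 254.6
```

View pics/scc.png

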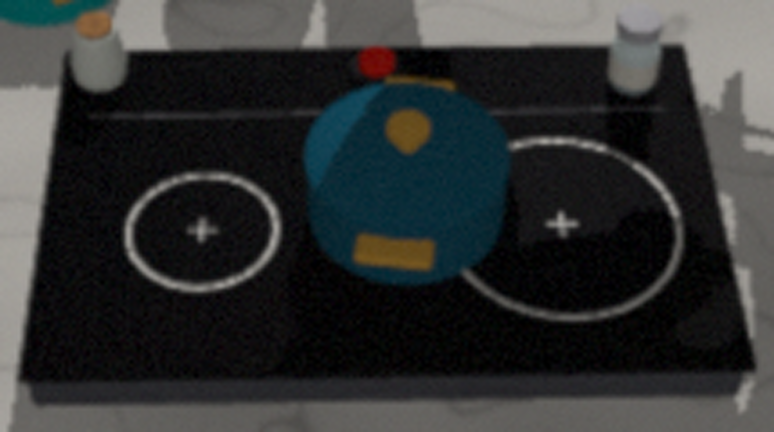

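The scene crop shows the large ring's cross at crop (561,224), the small one's at (202,230), the knob at (409,125) and the button at (378,62). Next I triangulate these and work out the approach in tool axes.

```bash
cat >> h.py <<'E'
def tri(a,ua,b,ub):
    o1,d1=ray(a,ua);o2,d2=ray(b,ub)
    s=np.linalg.lstsq(np.c_[d1,-d2],o2-o1,rcond=None)[0]
    p,q=o1+s[0]*d1,o2+s[1]*d2;return ((p+q)/2).round(1),np.linalg.norm(p-q).round(1)
def totool(p,yaw=None):
    o=get_obs();y=o["tcp_rot"][2];d=np.array(p)-o["tool_pos"]
    x=np.array([np.cos(y),np.sin(y),0]);yy=np.array([np.sin(y),-np.cos(y),0])
    return (d@x).round(1),(d@yy).round(1),(-d[2]).round(1),None if yaw is None else round(y-yaw,3)
E
python3 - <<'E'
from h import *
t=capture("top");s=capture("scene")
f=lambda c:(200+(c[0]+.5)/3.3-.5,90+(c[1]+.5)/3.3-.5)
g=lambda c:(235+(c[0]+.5)/3.6-.5,190+(c[1]+.5)/3.6-.5)
for n,a,b,z in [("big",(225,159),(561,224),50),("small",(539,155),(202,230),50),("button",(384,342),(378,62),60),("knob",(358,138),(409,125),149),("lugback",(374,61),(396,252),102)]:
    print(n,at(t,f(a),z),at(s,g(b),z),tri(t,f(a),s,g(b)))
P=np.array([623,31.5]);R=np.array([653,156.5]);u=(R-P)/np.linalg.norm(R-P)
yaw=np.arctan2(u[1],u[0]);A=P-110*u
print(u,yaw,A,totool([*A,400],yaw),totool([*A,250],yaw))
E
```

```text
big [653.  156.5] [651.9 153.2] (array([652.5, 154.8,  50.7]), np.float64(3.3))
small [ 626.2 -135.3] [ 626.6 -138. ] (array([ 626.3, -136.7,   49.4]), np.float64(2.7))
button [461.6  26.8] [456.2  26.3] (array([460.7,  26.3,  64.2]), np.float64(1.1))
knob [623.7  31.8] [622.4  30. ] (array([623.3,  30.8, 149.8]), np.float64(1.9))
lugback [713.2   9.7] [710.3   9.3] (array([712.2,   9.4, 104.2]), np.float64(0.7))
[0.23337295 0.9723873 ] 1.3352513460740334 [597.32897523 -75.46260322] (np.float64(-576.2), np.float64(-350.4), np.float64(4.7), np.float64(1.387)) (np.float64(-576.2), np.float64(-350.4), np.float64(154.7), np.float64(1.387))
```

```bash
python3 -m inch '[[-0.035,-0.021,0,0.1,1],[-0.07,-0.042,0,0.2,1],[-0.104,-0.063,0,0.3,1],[-0.139,-0.085,0,0.4,1],[-0.174,-0.106,0,0.5,1],[-0.209,-0.127,0,0.6,1],[-0.244,-0.148,0,0.7,1],[-0.278,-0.169,0,0.8,1]]'
python3 - <<'E'
from h import *
print(totool([597.3,-75.5,400],1.335))
E
```

```text
time: 2.52
tool_pos: [399.7, 209.9, 405.0]
tcp_rot: [3.141, -0.0, 1.917]
contact_force: [0.1, 0.3, -0.2]
grip_width: 91.6
finger_force: 0.0
(np.float64(-335.5), np.float64(89.1), np.float64(5.0), np.float64(0.582))
```

```bash
python3 -m inch '[[-0.037,0.01,0,0.08,1],[-0.074,0.02,0,0.16,1],[-0.112,0.03,0,0.24,1],[-0.15,0.04,0,0.32,1],[-0.188,0.05,0,0.4,1],[-0.226,0.06,0,0.48,1],[-0.264,0.07,0,0.56,1],[-0.3,0.08,0,0.582,1]]'
python3 - <<'E'
from h import *
print(totool([597.3,-75.5,250],1.335))
E
```

```text
time: 3.18
tool_pos: [578.1, -44.5, 404.7]
tcp_rot: [3.141, -0.0, 1.335]
contact_force: [0.1, 0.4, -0.0]
grip_width: 91.8
finger_force: 0.0
(np.float64(-25.6), np.float64(26.0), np.float64(154.7), np.float64(0.0))
```

```bash
python3 -m inch '[[-0.026,0.026,0,0,1],[-0.026,0.026,0.03,0,1],[-0.026,0.026,0.06,0,1],[-0.026,0.026,0.09,0,1],[-0.026,0.026,0.12,0,1],[-0.026,0.026,0.145,0,1],[-0.026,0.026,0.155,0,1],[-0.026,0.026,0.155,0,1]]'
python3 - <<'E'
from h import *
t=capture("top");s=capture("scene")
print(totool([597.3,-75.5,250],1.335))
a=cv2.resize(t["color"][90:215,210:430],None,fx=3,fy=3);b=cv2.resize(s["color"][180:305,235:455],None,fx=3,fy=3)
cv2.imwrite("pics/pre.png",cv2.resize(np.vstack([a,b]),None,fx=.8,fy=.8)[:,:,::-1])
E
```

```text
time: 3.85
tool_pos: [595.9, -73.5, 247.2]
tcp_rot: [-3.136, -0.0, 1.34]
contact_force: [0.1, -0.6, 0.7]
grip_width: 91.9
finger_force: 0.0
(np.float64(-1.7), np.float64(0.6), np.float64(0.7), np.float64(0.005))
```

View pics/pre.png

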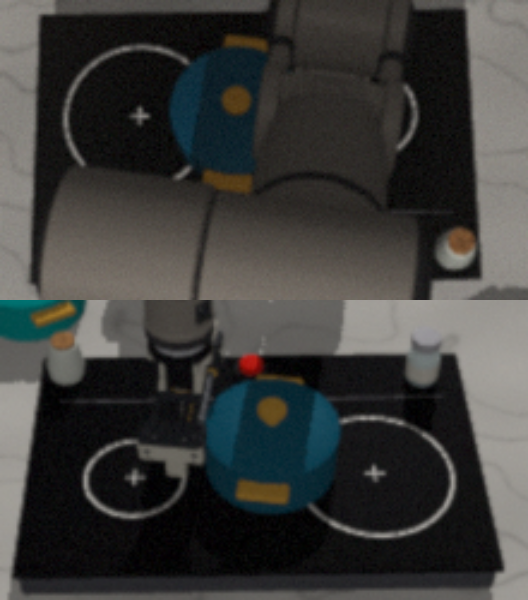

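The scene view (bottom) shows the open fingers upright beside the pot at crop (175,440), between the lugs and clear of the knob. I push slowly from here.

```bash
python3 -m inch '[[0.01,0,0,0,1],[0.018,0,0,0,1],[0.024,0,0,0,1],[0.028,0,0,0,1],[0.032,0,0,0,1],[0.036,0,0,0,1],[0.04,0,0,0,1],[0.044,0,0,0,1]]'
python3 -m inch '[[0.004,0,0,0,1],[0.008,0,0,0,1],[0.012,0,0,0,1],[0.016,0,0,0,1],[0.02,0,0,0,1],[0.024,0,0,0,1],[0.028,0,0,0,1],[0.032,0,0,0,1]]'
python3 - <<'E'
from h import *
t=capture("top");s=capture("scene")
print(totool([634.7,80.6,250],1.335), get_obs()["contact_force"])
a=cv2.resize(t["color"][90:215,210:430],None,fx=3,fy=3);b=cv2.resize(s["color"][180:305,235:455],None,fx=3,fy=3)
cv2.imwrite("pics/mid.png",cv2.resize(np.vstack([a,b]),None,fx=.8,fy=.8)[:,:,::-1])
E
```

```text
time: 4.62
tool_pos: [606.8, -31.4, 250.4]
tcp_rot: [3.14, 0.002, 1.34]
contact_force: [-0.2, -6.0, 3.8]
grip_width: 91.6
finger_force: 2.8
time: 5.28
tool_pos: [614.1, -0.3, 250.4]
tcp_rot: [3.14, 0.001, 1.34]
contact_force: [-0.8, -5.4, 3.1]
grip_width: 91.9
finger_force: 2.8
(np.float64(82.9), np.float64(1.6), np.float64(0.3), np.float64(0.005)) [-0.2376682  -2.7579927   1.61993268]
```

View pics/mid.png

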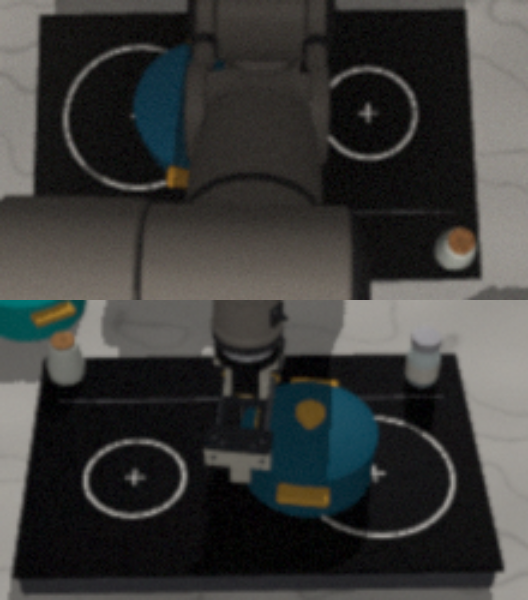

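The pot slides with the fingers and stays upright: its knob is at crop (310,413) in the scene view, and the push force is about 6 N.

```bash
python3 - <<'E'
from h import *
s=capture("scene")
P=at(s,(235+310.5/2.4-.5,180+(413.5-300)/2.4-.5),149);T=get_obs()["tool_pos"][:2];u=np.array([.2334,.9724])
print(P,T,(P-T)@u,np.cross(u,P-T), [(r["conf"],at(s,r["centre"],130)) for r in tip_of(s,"lid_knob")])
E
python3 -m inch '[[0.004,0,0,0,1],[0.009,0,0,0,1],[0.014,0,0,0,1],[0.019,0,0,0,1],[0.024,0,0,0,1],[0.029,0,0,0,1],[0.034,0,0,0,1],[0.038,-0,0,0,1]]'
python3 -m inch '[[0.004,0,0,0,1],[0.009,0,0,0,1],[0.014,0,0,0,1],[0.019,0,0,0,1],[0.023,0,0,0,1],[0.026,0,0,0,1],[0.029,0,0,0,1],[0.03,0,0,0,1]]'
python3 - <<'E'
from h import *
t=capture("top");s=capture("scene")
print(totool([634.7,80.6,250],1.335))
for p in (t,s): print([(r["conf"],at(p,r["centre"],130)) for r in tip_of(p,"lid_knob")],[(r["conf"],at(p,r["centre"],50)) for r in tip_of(p,"casserole")])
a=cv2.resize(t["color"][90:215,210:430],None,fx=3,fy=3);b=cv2.resize(s["color"][180:305,235:455],None,fx=3,fy=3)
cv2.imwrite("pics/m2.png",cv2.resize(np.vstack([a,b]),None,fx=.8,fy=.8)[:,:,::-1])
E
```

```text
[636.6  72.4] [6.14190014e+02 1.88026607e-01] 75.44941359933794 -4.937195543654184 [(0.51, array([635.1,  67.8])), (0.42, array([ 295.5, -265.3]))]
time: 6.15
tool_pos: [622.7, 36.8, 250.0]
tcp_rot: [3.141, 0.001, 1.34]
contact_force: [-2.3, -6.0, 4.1]
grip_width: 91.8
finger_force: 3.2
time: 6.82
tool_pos: [629.6, 66.1, 250.0]
tcp_rot: [3.141, 0.001, 1.34]
contact_force: [-1.5, -6.6, 4.9]
grip_width: 91.9
finger_force: 3.3
(np.float64(15.3), np.float64(1.7), np.float64(0.0), np.float64(0.005))
[(0.44, array([ 236.1, -250.3]))] [(0.82, array([649. , 135.3])), (0.59, array([ 220.7, -258.3]))]
[(0.38, array([ 304.2, -267.1]))] [(0.88, array([ 282.7, -256.6])), (0.64, array([653.7, 143.4])), (0.63, array([500.2, 491.5]))]<stdin>:4: DeprecationWarning: Arrays of 2-dimensional vectors are deprecated. Use arrays of 3-dimensional vectors instead. (deprecated in NumPy 2.0)
```

View pics/m2.png

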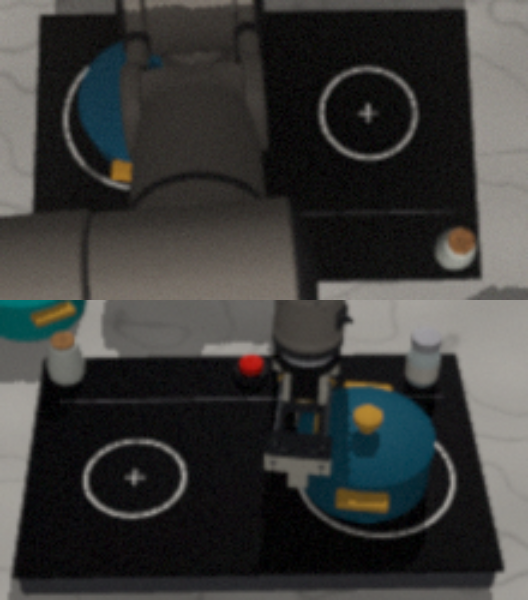

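The knob is now at crop (369,415). The pot overlaps the large ring and needs about 15 mm more.

```bash
python3 -m inch '[[0.003,0,0,0,1],[0.006,0,0,0,1],[0.009,0,0,0,1],[0.012,0,0,0,1],[0.014,0,0,0,1],[0.015,0,0,0,1],[0.015,0,0,0,1]]'
python3 -m inch '[[-0.01,0,0,0,1],[-0.03,0,0,0,1],[-0.05,0,0,0,1],[-0.06,0,-0.03,0,1],[-0.06,0,-0.07,0,1],[-0.06,0,-0.11,0,1],[-0.06,0,-0.15,0,1],[-0.08,0,-0.15,0,1]]'
python3 -m inch '[[-0.04,0,0,0,1],[-0.08,0,0,0,1],[-0.12,0,0,0,1],[-0.16,0,0,0,0.5],[-0.2,0,0,0,0],[-0.2,0,0,0,0]]'
python3 - <<'E'
from h import *
t=capture("top");s=capture("scene")
for p in (t,s): print([(r["conf"],at(p,r["centre"],130)) for r in tip_of(p,"lid_knob")],[(r["conf"],at(p,r["centre"],50)) for r in tip_of(p,"casserole")])
a=cv2.resize(t["color"][90:215,210:430],None,fx=3,fy=3);b=cv2.resize(s["color"][180:305,235:455],None,fx=3,fy=3)
cv2.imwrite("pics/m3.png",cv2.resize(np.vstack([a,b]),None,fx=.8,fy=.8)[:,:,::-1])
E
```

```text
time: 7.7
tool_pos: [633.0, 80.7, 250.0]
tcp_rot: [3.141, 0.001, 1.34]
contact_force: [-1.9, -4.5, 3.9]
grip_width: 91.9
finger_force: 2.9
time: 8.37
tool_pos: [615.6, 5.3, 408.4]
tcp_rot: [3.128, -0.004, 1.343]
contact_force: [-0.4, -1.0, 0.5]
grip_width: 92.1
finger_force: 0.0
time: 8.87
tool_pos: [566.9, -197.8, 398.9]
tcp_rot: [-3.141, 0.002, 1.334]
contact_force: [0.2, 0.3, 0.2]
grip_width: 76.6
finger_force: 0.0
[(0.67, array([651.6, 159.8])), (0.54, array([ 232.1, -252.1]))] [(0.83, array([660.2, 152. ])), (0.79, array([ 224. , -256.5]))]
[(0.54, array([ 293.4, -270.2])), (0.45, array([647.9, 149.4]))] [(0.76, array([ 280.5, -267.8])), (0.56, array([651.2, 148.7]))]
```

View pics/m3.png

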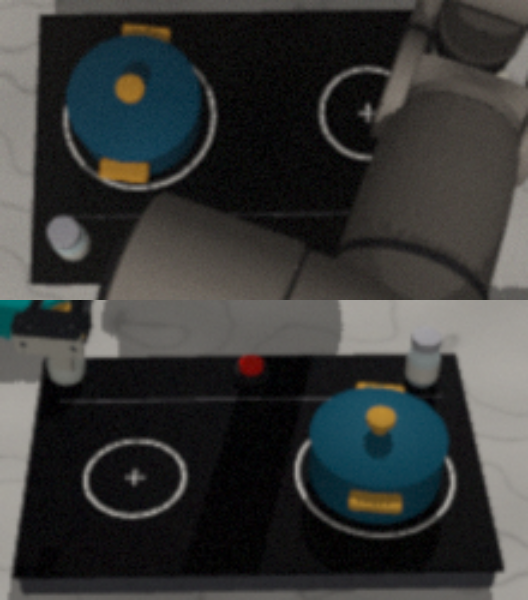

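The whole ring shows around the pot in both views; the knob is at top crop (129,88) and scene crop (380,420). I'll check the margin in numbers and aim for the button.

```bash
python3 - <<'E'
from h import *
t=capture("top");s=capture("scene")
f=lambda c:(210+(c[0]+.5)/2.4-.5,90+(c[1]+.5)/2.4-.5)
g=lambda c:(235+(c[0]+.5)/2.4-.5,180+(c[1]-300+.5)/2.4-.5)
print("knob",at(t,f((129,88)),149),at(s,g((380,418)),149),tri(t,f((129,88)),s,g((380,418))))
print("lugmid",at(t,f((135,101.5)),107))
# ring visible + pot bottom edge: colour based extents
for p,n in((t,"top"),(s,"scene")):
    r=trace(p,"large_ring");print(n,[(round(q["conf"],2),np.round(q["rect"],1)) for q in r[:1]])
def proj(p,X):
    T=np.linalg.inv(p["pose"]);K=np.array(p["intrinsics"]);c=(T[:3,:3]@np.array(X).T).T+T[:3,3];q=(K@c.T).T;return q[:,:2]/q[:,2:]
a=np.linspace(0,6.283,200)
C=lambda x,y,r,z:np.c_[x+r*np.cos(a),y+r*np.sin(a),0*a+z]
out=[]
for p,(x0,y0),R in((t,(215,85),(653,156.5)),(s,(330,195),(652,153.2))):
    im=cv2.resize(p["color"][y0:y0+115,x0:x0+110],None,fx=4,fy=4,interpolation=cv2.INTER_CUBIC)[:,:,::-1].copy()
    for X,col in((C(*R,95,50),(0,0,255)),(C(R[0],R[1]-2,80,50),(0,255,255)),(C(R[0],R[1]-2,82,117),(0,255,0))):
        q=((proj(p,X)-(x0,y0)+.5)*4-.5).round().astype(np.int32);cv2.polylines(im,[q],True,col,1)
    out.append(im)
cv2.imwrite("pics/ov.png",np.hstack(out)[:,:800*1] if 0 else cv2.resize(np.hstack(out),None,fx=.9,fy=.9))
print(totool([461,26.5,400],None),get_obs()["grip_width"],get_obs()["joint_positions"].round(2))
E
```

```text
knob [652.4 157. ] [653.5 152.3] (array([652.4, 154.9, 147.9]), np.float64(4.5))
lugmid [650.8 155.3]
top [(0.73, array([268.6, 144.4,  69.4,  51.9]))]
scene [(0.96, array([391.4, 261.4,  63.6,  36.8]))]
(np.float64(186.6), np.float64(-154.6), np.float64(-0.3), None) 36.476057727264354 [-0.45  0.48  1.31  0.    1.34 -0.22]
```

View pics/ov.png

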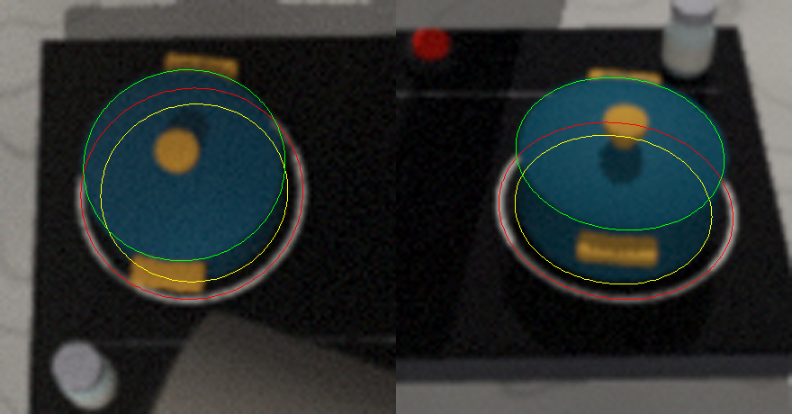

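The overlay confirms the fit: the base circle (yellow) lies inside the ring (red) with about 13 mm all round. Now the button.

```bash
python3 -m inch '[[0.028,-0.023,0,0,0],[0.056,-0.046,0,0,0],[0.084,-0.069,0,0,0],[0.112,-0.092,0,0,0],[0.14,-0.115,0,0,0],[0.168,-0.138,0,0,0],[0.187,-0.155,0,0,0],[0.187,-0.155,0,0,0]]'
python3 -m inch '[[0,0,0.03,0,0],[0,0,0.06,0,0],[0,0,0.09,0,0],[0,0,0.115,0,0],[0,0,0.13,0,0],[0,0,0.14,0,0],[0,0,0.14,0,0],[0,0,0.14,0,0]]'
python3 - <<'E'
from h import *
s=capture("scene");w=capture("wrist");print(totool([461,26.5,240]))
cv2.imwrite("pics/btn.png",np.hstack([cv2.resize(s["color"][150:250,290:390],(400,400),interpolation=cv2.INTER_CUBIC),cv2.resize(w["color"],(400,250))[:250].repeat(1,0) if 0 else cv2.copyMakeBorder(cv2.resize(w["color"],(400,250)),0,150,0,0,0)])[:,:,::-1])
E
```

```text
time: 10.03
tool_pos: [458.5, 29.7, 400.1]
tcp_rot: [-3.141, -0.001, 1.344]
contact_force: [0.3, 0.2, -0.6]
grip_width: 0.6
finger_force: 0.0
time: 10.7
tool_pos: [461.1, 25.9, 259.6]
tcp_rot: [-3.141, 0.0, 1.34]
contact_force: [-0.7, -0.0, -0.2]
grip_width: 0.4
finger_force: 0.0
(np.float64(0.5), np.float64(-0.4), np.float64(20.5), None)
```

View pics/btn.png

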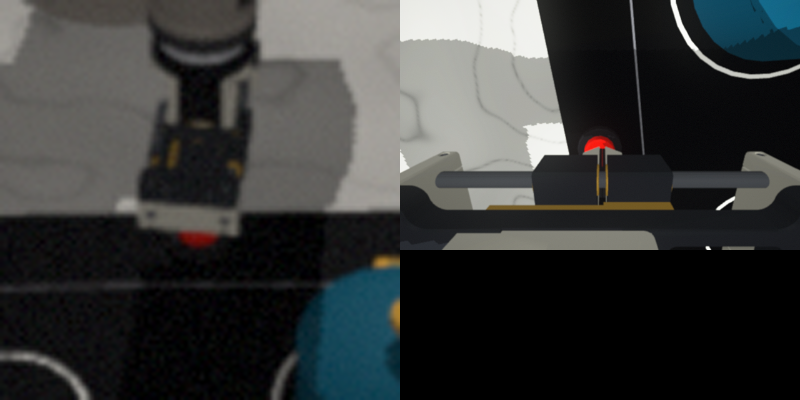

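The closed tips stand over the red button (wrist view pixel (600,145)) and look narrower than it. I'll press slowly and watch the force.

```bash
python3 -m inch '[[0,0,0.006,0,0],[0,0,0.01,0,0],[0,0,0.013,0,0],[0,0,0.015,0,0],[0,0,0.016,0,0],[0,0,0.016,0,0]]'
for i in 1 2 3; do python3 -m inch '[[0,0,0.001,0,0],[0,0,0.002,0,0],[0,0,0.002,0,0]]' | egrep 'pos|contact'; done
```

```text
time: 11.3
tool_pos: [461.1, 26.1, 244.2]
tcp_rot: [3.14, -0.0, 1.34]
contact_force: [-0.2, 0.7, 5.8]
grip_width: 0.6
finger_force: 2.7
tool_pos: [461.0, 26.1, 243.8]
contact_force: [-4.4, -0.3, 23.9]
tool_pos: [461.0, 26.1, 243.4]
contact_force: [-12.1, -0.2, 41.3]
tool_pos: [460.9, 26.2, 242.9]
contact_force: [-15.3, 1.0, 60.3]
```

It has bottomed out. I'll release slowly and read the force over the travel to confirm a full stroke.

```bash
python3 -m inch '[[0,0,-0.003,0,0],[0,0,-0.006,0,0],[0,0,-0.006,0,0]]' | egrep 'pos|contact'
for i in 1 2 3 4 5 6 7 8; do python3 -m inch '[[0,0,-0.001,0,0],[0,0,-0.001,0,0]]' | egrep 'pos|contact'; done
```

```text
tool_pos: [460.9, 26.1, 244.9]
contact_force: [-0.1, 0.3, 3.3]
tool_pos: [461.1, 26.0, 244.9]
contact_force: [0.6, -0.4, 3.7]
tool_pos: [461.1, 26.0, 245.7]
contact_force: [2.8, -0.5, 2.6]
tool_pos: [461.0, 26.0, 246.7]
contact_force: [1.8, 0.2, 2.8]
tool_pos: [460.8, 26.1, 247.7]
contact_force: [2.1, -0.1, 2.7]
tool_pos: [460.6, 26.1, 248.7]
contact_force: [1.4, -0.1, 1.3]
tool_pos: [460.6, 26.1, 249.7]
contact_force: [-0.0, -0.6, 2.3]
tool_pos: [460.5, 26.1, 250.6]
contact_force: [-0.1, 0.4, 0.7]
tool_pos: [460.6, 26.1, 251.7]
contact_force: [-0.4, 0.6, -0.4]
```

The spring force runs from about 244 to 250 mm, which is the full 6 mm stroke and back. I'll retreat, check once and hand in.

```bash
python3 -m inch '[[0,0,-0.03,0,0],[0,0,-0.06,0,0],[0,0,-0.09,0,0],[0,0,-0.12,0,0],[0,0,-0.12,0,0],[0,0,-0.12,0,0]]'
python3 - <<'E'
from h import *
s=capture("scene");save(s,"end",(225,150,465,310),3.3)
E
```

```text
time: 14.13
tool_pos: [460.9, 26.1, 373.1]
tcp_rot: [3.138, -0.0, 1.34]
contact_force: [0.5, 0.2, -0.7]
grip_width: 0.5
finger_force: 0.0
```

View pics/end.png

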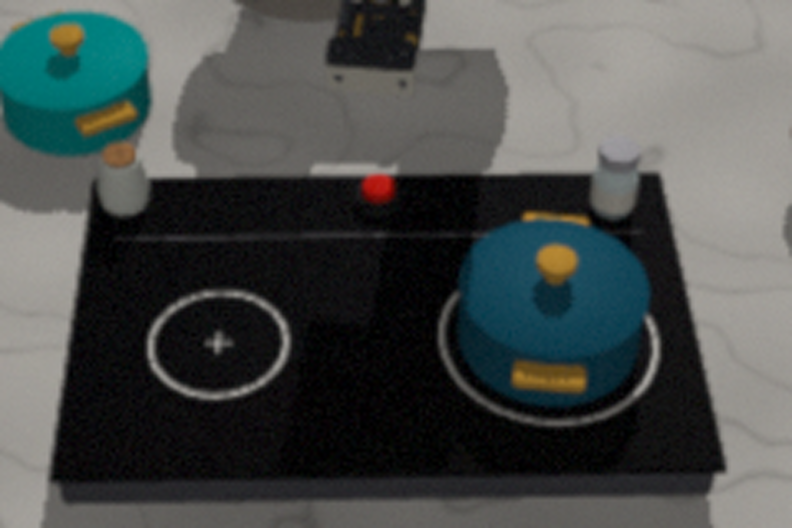

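The pot stands inside the large ring (crop (550,330)), the button is up at (378,188), and the jar, the salt pot and the turquoise pot look unmoved.

```bash
python3 -c "
from plant import *
print(close_job())"
```

```text
the job is handed in; nothing more can be done
None
```

The casserole stands inside the large ring with about 10 mm or more to spare all round, and the start button was pressed its full 6 mm and came back up; the job was handed in at about 14 s, with two caveats: the upright fingers probably bore on the lid rim, which juts 2 mm past the wall, and the fingertips pushed on the bottomed button with about 60 N.

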